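Press the proud bumper foot home

TASK

Four red bumper feet are fitted in the gray enclosure lid on the shelf, and one of them still stands proud on its stem. With the tips of the fingers, gently press that one foot straight down until it is fully home against the lid like the other three, then draw back. Lift nothing, do not touch the other three feet, and leave the lid and all the other things on the shelf where they are.

Things in the scene. Friction and masses are not known exactly. Their poses are not given: they have to be found in the camera images.
- proud_foot_top (a point): centre of the top of the foot that stands proud: a red silicone press-in bumper foot near one corner of the lid, head 24 mm across (20 mm at its flat top) and 12 mm tall on an 8 mm stem. At first its top is 21 to 24 mm above the lid's face (45 to 48 mm above the shelf); fully home it is 12 mm above the lid's face (36 mm above the shelf). The point moves with the foot
- proud_foot (a joint): how far the proud foot is pressed in, in m: starts between 0 and 0.003, 0.012 is fully home, a firm stop. Its tight stem resists with about 6 N all the way and the foot stays where it is left; its soft silicone head yields about 1 mm for every 8 N, up to 3 mm, and springs back
- lid: gray die-cast aluminium enclosure lid, loose on the shelf, 0.4 kg, 190 mm (its x) by 130 mm (its y) by 24 mm tall, lying outside up; the origin is the centre of its underside. The feet stand 72 mm either side of centre along x and 43 mm along y; the proud one at +x, +y. The lid may lie at any yaw
- home_foot1: red silicone bumper foot already home in the lid, 24 mm across and 12 mm tall; the origin is the centre of its underside, on the lid's face; at -x, +y of the lid
- home_foot2: red silicone bumper foot already home in the lid, 24 mm across and 12 mm tall; the origin is the centre of its underside, on the lid's face; at -x, -y of the lid
- home_foot3: red silicone bumper foot already home in the lid, 24 mm across and 12 mm tall; the origin is the centre of its underside, on the lid's face; at +x, -y of the lid
- connector: teal plastic connector housing lying on the middle of the lid, 50 mm (x) by 19 mm by 14 mm tall; origin at the centre of its underside
- bus_bar: flat tinned copper bus bar with three holes on the shelf beside a long side of the lid, 110 mm (x) by 18 mm by 4 mm; origin at the centre of its underside
- spare_foot: loose spare red bumper foot on the shelf, not in the lid, head down and stem up, 24 mm across and 30 mm tall; origin at the centre of its underside
- heat_sink: finned aluminium heat sink on the shelf beside the lid, 45 by 45 mm, 30 mm tall; origin at the centre of its underside
- board: populated green circuit board on four brass standoffs, 100 mm (x) by 130 mm (y), 32 mm tall, to the robot's right; origin at the centre of its underside
- enclosure: gray open aluminium enclosure body, 130 mm (x) by 190 mm (y), 60 mm tall, to the robot's left; origin at the centre of its underside
- screwdriver: hand screwdriver lying on the shelf to the robot's left, along its x; under 40 mm tall
- lamp_toggle (a joint): angle in rad of the chrome toggle switch on the round steel base (150 mm across) of the bench lamp at the far right of the shelf (the robot's right), 0 to 0.8; not to be moved. The lamp is fixed, 0.38 m tall
Things that resemble listed ones, but are neither listed nor needed, are in the scene too. Leave any brown or pink look-alike of the lid alone.

How it is judged:
By the outcome, as a careful person would: the job done as asked, in the order asked, and still so for the second after the job is handed in, with the robot touching nothing.
It also fails if it takes over 29 s, if anything falls off the work surface, if the arm or the gripper's body presses on something with over 40 N, if the wrist force passes 120 N, or if a joint passes its speed limit or range.

ROBOT

A 6-joint arm with a two-finger parallel gripper is mounted at the origin on the work surface. World frame = base frame: x ahead of the robot, y to its left, z up, the work surface at z = 0. Lengths are in m, angles in degrees, forces in N, time in s.
With the tool pointing down it reaches from about 0.3 to 0.75 m from the base axis. Payload 8.5 kg.
Tool frame: the origin (TCP) lies midway between the tips of the shut fingers; the grasp point (between the pads) lies 19 mm behind it; z points along the fingers, y is the direction in which the jaws open and shut (so a half turn about z gives the same grasp; the last joint's range is limited). The gripper opens to 85 mm and grips with 20 to 120 N. Pads are 22 mm wide; open, the fingers measure 114 mm over their backs; the gripper's body (76 mm by 85 mm) begins 54 mm behind the grasp point. The pads swing forward as they close: fully open they stand 13 mm farther back than shut.
Start: joints at [51.32, 21.807, 74.336, -0, 83.858, -12.336], TCP at [0.244, 0.493, 0.231] pointing down, gripper open.
Joint ranges: [-178.18, 178.18], [-50.72, 133.34], [12.68, 142.11], [-81.47, 261.47], [9.98, 163.14], [-165.26, 165.26]. Speed limits (degrees/s): [136.94, 136.94, 180, 180, 180, 180].

INTERFACE

Orientations are given as a 3x3 rotation matrix whose columns are the frame's x, y, z axes.
In Python, from rig import env, viewer, ticket gives the robot as it stands. The module is installed in compiled form; this text tells all that it offers.
- The arm moves only by the shell command python3 -m pendant 'ROWS' [FORCE]. ROWS is JSON, a list of rows, each a list of 3 entries, a list of its own where there are three numbers: the shift along the world's x, y, z in mm, then the turn about the world's z in rad, then the opening, from -1 (shut) to 1 (fully open). A call has 1 to 12 rows; each row shifts and turns the pose as measured when the row begins; what a row does not reach is not made up. A row lasts 1/8 s, in which the tool goes at most 62.5 mm and 10.7 degrees, less where a joint would pass 70% of its speed; a pose out of reach is approached as far as the arm can. A call with a gripper value outside its range is refused whole. The fingers move at their own pace and stop on an object; FORCE is the grip in N (left out, the last holds). Time passes only in rows, so rows that do not move let the fingers close. It gives the time, the measured TCP pose, the force and the opening at its end, in the units of the state.
- env.observe(): the state, without advancing time (a new reading comes with each control period).
- viewer.get_image(name): name is "side" or "top" or "wrist"; returns (picture, depth): 384x512x3 uint8, red, green, blue; 384x512 float32, m along the optical axis (not along the pixel's ray), 0 where there is no reading.
- viewer.camera_params(name): a dict with "fx", "fy", "cx", "cy" (pixels), "D" ([k1, k2, p1, p2, k3] as OpenCV has them; the pictures are not rectified), "rvec" (rotation vector, rad) and "tvec" (3), from world to camera coordinates, as OpenCV has them; the wrist camera has in their place "T_tool_cam" (4x4, takes a point from camera to tool coordinates, whose origin is the TCP and whose axes are the flange's). Camera axes: x right, y down, z forward; pixel columns grow to the right and rows downward; lengths in m; the calibration is good to about 2 mm. A picture is of the moment at which its call begins: read the wrist's pose just before it. camera_params takes no time and is no camera call.
- ticket.close_job(): hands the job in, once; it reports no verdict.
The state is a dict: "time_s": time; "q": joint angles; "qvel": joint speeds; "joint_efforts": joint torques, N m; "position": TCP position; "tool_rot": TCP orientation; "ft_force": force on the tool from outside, world axes, zero at the start; "wrist_torque": the same for the moment, N m; "grip_width": finger opening in m.
Only numpy, scipy, OpenCV 4.12 (cv2) and the standard library are available. Lean on these libraries where they do the work, as an engineer would, in place of code of your own. Each camera call takes 0.05 s, during which the arm holds its last target. There are 200 camera calls.

## Working session

There is one attempt and no reset: what is moved stays moved. The work goes in short steps, Python scripts to look and compute and a shell command to move; the robot and the scene stay as the last step left them, time stands still between calls to the robot, and variables do not carry over. Pictures are saved under pics/ and viewed, about 8 in all and at most 12, crops included, and the job is handed in when it is done.

```bash
mkdir -p pics
cat > h.py <<'E'
import numpy as np, cv2
from rig import env, viewer, ticket
def cam(name):
    p=viewer.camera_params(name)
    K=np.array([[p['fx'],0,p['cx']],[0,p['fy'],p['cy']],[0,0,1.]]);D=np.array(p['D'],float)
    if 'rvec' in p:
        R=cv2.Rodrigues(np.array(p['rvec'],float))[0];t=np.array(p['tvec'],float).ravel()
        return K,D,R.T,-R.T@t
    s=env.observe();T=np.array(p['T_tool_cam']);Rt=np.array(s['tool_rot'])
    return K,D,Rt@T[:3,:3],Rt@T[:3,3]+np.array(s['position'])
def plane(c,uv,z):
    K,D,R,o=c
    n=cv2.undistortPoints(np.array(uv,float).reshape(-1,1,2),K,D).reshape(-1,2)
    d=np.c_[n,np.ones(len(n))]@R.T
    return o+d*((z-o[2])/d[:,2])[:,None]
def depthpt(c,uv,dep):
    K,D,R,o=c
    n=cv2.undistortPoints(np.array(uv,float).reshape(-1,1,2),K,D).reshape(-1,2)
    return o+(np.c_[n,np.ones(len(n))]*np.array(dep)[:,None])@R.T
def red(img):
    h=cv2.cvtColor(img,cv2.COLOR_RGB2HSV)
    return (((h[...,0]<8)|(h[...,0]>172))&(h[...,1]>130)&(h[...,2]>60)).astype(np.uint8)
E
python3 - <<'E'
from h import *
print(env.observe())
for n in ['top','side']:
    c=cam(n);im,d=viewer.get_image(n);np.savez(f'{n}0.npz',im=im,d=d)
    cv2.imwrite(f'pics/{n}0.png',im[...,::-1]);print(n,c[3],c[2][:,2])
    k,l,s,ce=cv2.connectedComponentsWithStats(red(im))
    for i in range(1,k):
        if s[i,4]>15:
            m=(l==i)&(d>0);dd=np.median(d[m]) if m.any() else 0
            print(s[i],ce[i].round(1),depthpt(c,[ce[i]],[dd]).round(3),plane(c,[ce[i]],.036).round(3))
E
```

```text
{'time_s': 0.0, 'q': array([ 5.13188343e+01,  2.18428245e+01,  7.43848784e+01,  5.76947120e-04,
        8.38585508e+01, -1.23352609e+01]), 'qvel': array([-0.08839835, -0.0378546 ,  0.03412009, -0.09409644,  0.02087676,
        0.06598117]), 'joint_efforts': array([ 1.65534108e-03, -4.48466206e+01, -2.31281877e+01, -6.41871247e-05,
        4.73960827e-03, -5.82010898e-06]), 'position': array([0.2438927 , 0.49264134, 0.23069386]), 'tool_rot': array([[-8.96130520e-01,  4.43789579e-01, -9.48676371e-04],
       [ 4.43790470e-01,  8.96129819e-01, -1.16892043e-03],
       [ 3.31382480e-04, -1.46851880e-03, -9.99998867e-01]]), 'ft_force': array([ 0.53077415,  0.25349325, -0.44839408]), 'wrist_torque': array([-0.03822791, -0.00296231,  0.00036764]), 'grip_width': 0.0854258243585225}
top [ 0.44472389 -0.00370516  1.42853972] [ 0.04950699  0.02414112 -0.99848198]
[285 139   6   6  28] [287.7 141.7] [[ 0.667 -0.07   0.035]] [[ 0.667 -0.07   0.036]]
[262 147   6   6  28] [264.4 149.2] [[0.642 0.01  0.033]] [[0.642 0.01  0.036]]
[298 178   6   7  30] [300.6 180.8] [[ 0.531 -0.113  0.046]] [[ 0.531
[... 1479 characters left out ...]
.03  0.036]]
[304 200   8   7  42] [307.4 203. ] [[ 0.666 -0.076  0.033]] [[ 0.665 -0.079  0.036]]
[248 202   8   7  42] [251.2 205.2] [[ 0.504 -0.036  0.033]] [[ 0.503 -0.039  0.036]]
[265 215   8   9  53] [268.  218.9] [[ 0.529 -0.119  0.043]] [[ 0.532 -0.111  0.036]]
[234 218   8  10  55] [237.6 223.1] [[ 0.45  -0.079  0.014]] [[ 0.445 -0.102  0.036]]
[197 230   9   8  56] [200.9 233.6] [[ 0.34  -0.11   0.033]] [[ 0.34  -0.113  0.036]]
[168 240   8  10  64] [171.5 243.8] [[ 0.259 -0.137  0.044]] [[ 0.259 -0.129  0.036]]
[224 263   9   9  71] [228.  267.1] [[ 0.383 -0.247  0.033]] [[ 0.383 -0.25   0.036]]
[193 278  10  10  72] [197.2 282.6] [[ 0.302 -0.273  0.034]] [[ 0.302 -0.275  0.036]]
```

View pics/top0.png

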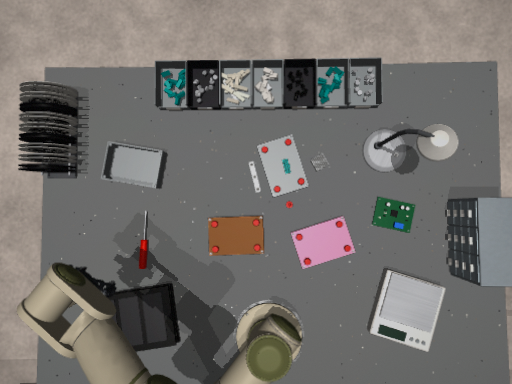

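View pics/side0.png

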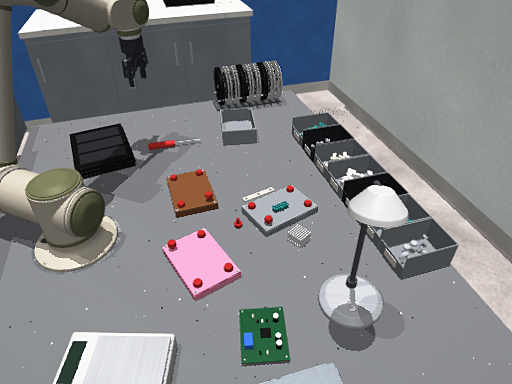

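The top view shows the gray lid at about px (282,165). Its feet are at (288,142), (264,149), (277,189) and (301,181), and the last is the proud one: depth puts its top at z≈0.046 m, world (0.531,-0.114). The foot spacings are 143 mm and 86 mm, and the +x,+y handedness fits. In the side view the brown and pink look-alikes are separate. The heat sink and spare foot are each about 90 mm from the proud foot. Moving above it now with the fingers shut.

```bash
python3 -m pendant '[[[24,-51,0],0,-1],[[24,-51,0],0,-1],[[24,-51,0],0,-1],[[24,-51,0],0,-1],[[24,-51,0],0,-1],[[24,-51,0],0,-1],[[24,-51,0],0,-1],[[24,-51,0],0,-1],[[24,-51,0],0,-1],[[24,-51,0],0,-1],[[24,-51,0],0,-1],[[0,0,0],0,-1]]' 30
```

```text
time_s: 1.6
position: [0.5114, -0.0879, 0.2272]
tool_rot: [[-0.897, 0.442, -0.005], [0.442, 0.897, -0.001], [0.004, -0.003, -1.0]]
ft_force: [-0.3, 0.8, 1.0]
grip_width: -0.0001
```

```bash
python3 -m pendant '[[[0,0,0],0,-1],[[0,0,0],0,-1]]'
cat > look.py <<'E'
from h import *
import sys
c=cam('wrist');im,d=viewer.get_image('wrist');cv2.imwrite(f'pics/{sys.argv[1]}.png',im[...,::-1])
print(env.observe()['position'].round(4),env.observe()['ft_force'].round(1))
k,l,s,ce=cv2.connectedComponentsWithStats(red(im))
for i in range(1,k):
    if s[i,4]>60:
        m=(l==i)&(d>0);v,u=np.nonzero(m)
        P=depthpt(c,np.c_[u,v],d[m]);zt=np.percentile(P[:,2],90);top=P[P[:,2]>zt-.002]
        print(s[i],'top med',np.median(top,0).round(4),'mid',((top.min(0)+top.max(0))/2).round(4),'size',np.ptp(top,0).round(4))
E
python3 look.py w1
```

```text
time_s: 1.85
position: [0.5107, -0.0866, 0.2268]
tool_rot: [[-0.897, 0.441, -0.006], [0.441, 0.897, -0.0], [0.006, -0.003, -1.0]]
ft_force: [-0.1, -0.3, 0.1]
grip_width: -0.0003
[ 0.5107 -0.0865  0.2269] [ 0.4  0.3 -0.5]
[304   4  23  27 474] top med [0.3917 0.0419 0.0475] mid [0.3918 0.0421 0.048 ] size [0.0208 0.0207 0.0031]
[166  30  20  21 332] top med [ 0.3424 -0.1047  0.0357] mid [ 0.3428 -0.1044  0.0364] size [0.0196 0.0192 0.0037]
[ 29  68  24  19 348] top med [ 0.3035 -0.2668  0.0356] mid [ 0.3042 -0.2665  0.0363] size [0.0192 0.0212 0.0035]
[237 109  18  17 233] top med [ 0.4534 -0.0722  0.0284] mid [ 0.4532 -0.0722  0.0288] size [0.0091 0.0087 0.0046]
[ 89 122  20  17 272] top med [ 0.3855 -0.2407  0.0358] mid [ 0.3859 -0.2409  0.0361] size [0.0195 0.0205 0.0031]
[287 135  16  16 210] top med [ 0.5062 -0.0302  0.0358] mid [ 0.5062 -0.03    0.0361] size [0.0179 0.0183 0.0028]
[238 182  15  16 199] top med [ 0.5316 -0.1112  0.0468] mid [ 0.5314 -0.1114  0.0471] size [0.0175 0.0189 0.003 ]
[356 212  16  15 185] top med [0.6424 0.0119 0.036 ] mid [0.643  0.0119 0.0361] size [0.0183 0.019  0.0026]
[308 250  14  15 159] top med [ 0.6674 -0.0693  0.036 ] mid [ 0.6679 -0.069   0.0364] size [0.0188 0.0182 0.0032]
```

View pics/w1.png

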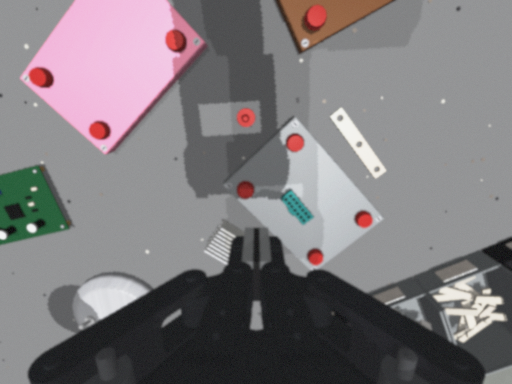

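The wrist view shows the proud foot at px (245,190), darkened by the gripper's shadow. Its top measures (0.5315,-0.1113,0.047), against 0.036 for the other three feet, and this agrees with the top camera to about 2 mm. I'll go closer and check again.

```bash
python3 -m pendant '[[[10,-12,-20],0,-1],[[10,-13,-30],0,-1],[[0,0,-40],0,-1],[[0,0,-30],0,-1],[[0,0,-20],0,-1],[[0,0,0],0,-1],[[0,0,0],0,-1]]'; python3 look.py w2 | grep -e '0\.53' -e '^\[ *0.5'
```

```text
time_s: 2.78
position: [0.531, -0.1058, 0.0865]
tool_rot: [[-0.902, 0.433, -0.001], [0.433, 0.902, -0.002], [-0.0, -0.003, -1.0]]
ft_force: [0.3, -0.1, -0.1]
grip_width: 0.0
[ 0.5309 -0.1058  0.0865] [0.8 0.9 0.9]
[234 200  28  29 651] top med [ 0.5309 -0.1112  0.0466] mid [ 0.5314 -0.1114  0.0468] size [0.0191 0.0197 0.0032]
```

```bash
python3 -m pendant '[[[0,-6,-10],0,-1],[[0,0,-12],0,-1],[[0,0,-8],0,-1],[[0,0,0],0,-1],[[0,0,0],0,-1]]'
```

```text
time_s: 3.45
position: [0.5313, -0.1124, 0.0555]
tool_rot: [[-0.902, 0.433, 0.001], [0.433, 0.902, -0.003], [-0.002, -0.002, -1.0]]
ft_force: [0.2, -0.6, -0.7]
grip_width: -0.0003
```

```bash
python3 look.py w3; python3 -c "
import cv2;i=cv2.imread('pics/w3.png');cv2.imwrite('pics/w3c.png',cv2.resize(i[150:330,160:360],None,fx=3,fy=3))"
```

```text
[ 0.5313 -0.1124  0.0555] [-0.9 -0.2  0.4]
[ 240   67   35   37 1026] top med [ 0.4528 -0.0725  0.0287] mid [ 0.4526 -0.0723  0.0289] size [0.0093 0.009  0.0046]
[ 338  119   39   35 1073] top med [ 0.5058 -0.0308  0.0357] mid [ 0.506  -0.0309  0.0363] size [0.0201 0.0198 0.0036]
[239 212  33  25 463] top med [ 0.5254 -0.1092  0.0465] mid [ 0.5291 -0.1116  0.0532] size [0.0147 0.0197 0.0164]
[453 264  37  32 856] top med [0.6423 0.0121 0.0359] mid [0.6431 0.0121 0.0359] size [0.02   0.0201 0.003 ]
```

View pics/w3c.png

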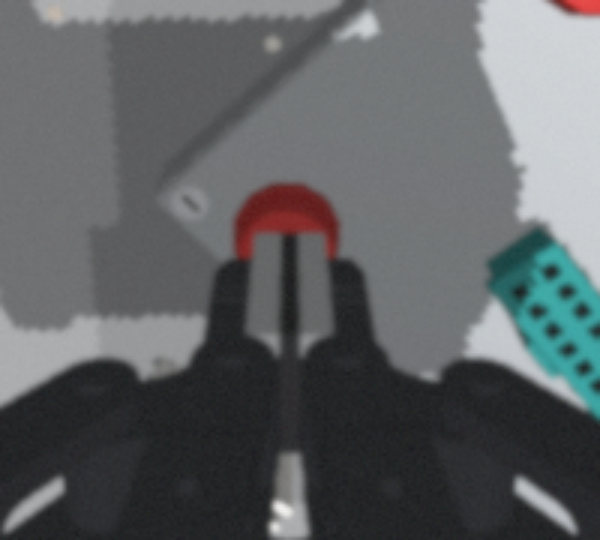

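In the enlarged crop the shut fingertips sit centred over the red head, with nothing else near them. Pressing in small steps.

```bash
python3 -m pendant '[[[0,0,-5],0,-1],[[0,0,-3],0,-1],[[0,0,-2],0,-1],[[0,0,-2],0,-1]]'
```

```text
time_s: 4.0
position: [0.5316, -0.1125, 0.044]
tool_rot: [[-0.902, 0.433, 0.002], [0.433, 0.902, -0.004], [-0.004, -0.003, -1.0]]
ft_force: [-1.2, 0.3, 7.0]
grip_width: 0.0002
```

```bash
python3 -m pendant '[[[0,0,-2],0,-1],[[0,0,-2],0,-1],[[0,0,-1.5],0,-1]]'; python3 -m pendant '[[[0,0,-1],0,-1]]'
```

```text
time_s: 4.38
position: [0.5316, -0.1125, 0.0397]
tool_rot: [[-0.902, 0.432, 0.003], [0.432, 0.902, -0.005], [-0.005, -0.003, -1.0]]
ft_force: [-1.0, 0.7, 4.8]
grip_width: -0.0001
time_s: 4.5
position: [0.5316, -0.1125, 0.0391]
tool_rot: [[-0.902, 0.432, 0.003], [0.432, 0.902, -0.005], [-0.005, -0.003, -1.0]]
ft_force: [-2.1, -0.4, 6.2]
grip_width: -0.0003
```

```bash
python3 -m pendant '[[[0,0,-2],0,-1],[[0,0,-1.5],0,-1]]'; python3 -m pendant '[[[0,0,-1],0,-1]]';  python3 -m pendant '[[[0,0,-1],0,-1]]'
```

```text
time_s: 4.75
position: [0.5316, -0.1125, 0.0365]
tool_rot: [[-0.902, 0.432, 0.004], [0.432, 0.902, -0.005], [-0.006, -0.003, -1.0]]
ft_force: [-1.8, 0.6, 6.2]
grip_width: -0.0001
time_s: 4.88
position: [0.5316, -0.1125, 0.0359]
tool_rot: [[-0.902, 0.432, 0.004], [0.432, 0.902, -0.005], [-0.006, -0.003, -1.0]]
ft_force: [-2.3, -0.0, 6.4]
grip_width: -0.0002
time_s: 5.0
position: [0.5316, -0.1125, 0.0354]
tool_rot: [[-0.902, 0.432, 0.004], [0.432, 0.902, -0.006], [-0.006, -0.003, -1.0]]
ft_force: [-1.7, 0.7, 5.1]
grip_width: -0.0005
```

```bash
for i in 1 2; do python3 -m pendant '[[[0,0,-1],0,-1]]' | grep -e pos -e ft_f; done
```

```text
position: [0.5316, -0.1125, 0.0349]
ft_force: [-2.7, 1.2, 8.9]
position: [0.5316, -0.1125, 0.0347]
ft_force: [-2.8, 2.1, 10.5]
```

```bash
for i in 1 2; do python3 -m pendant '[[[0,0,-1],0,-1]]' | grep -e pos -e ft_f; done
```

```text
position: [0.5316, -0.1125, 0.0346]
ft_force: [-3.3, 1.2, 11.8]
position: [0.5316, -0.1125, 0.0345]
ft_force: [-4.1, 0.3, 11.8]
```

The force has doubled past the 6 N stem resistance and the tip has stalled at the home height, so the foot is on its stop. Drawing back straight up.

```bash
python3 -m pendant '[[[0,0,4],0,-1],[[0,0,10],0,-1],[[0,0,30],0,-1],[[0,0,50],0,-1],[[0,0,50],0,-1],[[0,0,40],0,-1],[[-10,14,20],0,-1],[[-10,14,0],0,-1],[[0,0,0],0,-1],[[0,0,0],0,-1]]'; python3 look.py w4
python3 - <<'E'
from h import *
for n in ['top','side']:
    c=cam(n);im,d=viewer.get_image(n);cv2.imwrite(f'pics/{n}1.png',im[...,::-1])
    a=np.load(f'{n}0.npz')['im']
    for x in (a,im):
        k,l,s,ce=cv2.connectedComponentsWithStats(red(x))
        P=plane(c,ce[1:],.036);print(n,[tuple(p[:2].round(4)) for p,q in zip(P,s[1:]) if q[4]>15 and .43<p[0]<.7])
E
```

```text
time_s: 6.75
position: [0.5092, -0.0829, 0.2459]
tool_rot: [[-0.902, 0.432, 0.005], [0.431, 0.902, -0.006], [-0.007, -0.004, -1.0]]
ft_force: [0.1, -0.5, -0.6]
grip_width: -0.0
[ 0.5092 -0.0829  0.2457] [-0.1  0.   1.2]
[300  10  23  26 422] top med [0.3919 0.0423 0.0476] mid [0.392  0.0424 0.0484] size [0.0204 0.0203 0.004 ]
[170  33  19  20 295] top med [ 0.3427 -0.1044  0.0357] mid [ 0.3426 -0.1046  0.0361] size [0.0192 0.0192 0.0031]
[ 39  67  22  18 306] top med [ 0.304  -0.2669  0.0358] mid [ 0.3043 -0.267   0.0361] size [0.0191 0.0192 0.0031]
[237 108  16  17 220] top med [ 0.4528 -0.0721  0.0288] mid [ 0.4529 -0.0721  0.0291] size [0.0079 0.0081 0.0042]
[ 96 119  19  16 239] top med [ 0.3852 -0.2409  0.0356] mid [ 0.3856 -0.2408  0.0359] size [0.0188 0.0179 0.0028]
[283 133  16  16 189] top med [ 0.5059 -0.0303  0.036 ] mid [ 0.5062 -0.0304  0.0363] size [0.0182 0.0188 0.0029]
[237 176  14  14 162] top med [ 0.5311 -0.1113  0.0359] mid [ 0.5313 -0.1111  0.0361] size [0.0171 0.0179 0.0028]
[349 208  15  14 168] top med [0.6427 0.0119 0.0361] mid [0.6429 0.0121 0.0362] size [0.
[... 223 characters left out ...]
(np.float64(0.5312), np.float64(-0.1137)), (np.float64(0.5046), np.float64(-0.0314)), (np.float64(0.4514), np.float64(-0.0729))]
top [(np.float64(0.6673), np.float64(-0.0705)), (np.float64(0.6415), np.float64(0.0102)), (np.float64(0.4512), np.float64(-0.0726))]
side [(np.float64(0.6404), np.float64(0.0032)), (np.float64(0.6649), np.float64(-0.0791)), (np.float64(0.5033), np.float64(-0.0392)), (np.float64(0.5318), np.float64(-0.1113)), (np.float64(0.4454), np.float64(-0.1024))]
side [(np.float64(0.6404), np.float64(0.0032)), (np.float64(0.6649), np.float64(-0.0794)), (np.float64(0.5033), np.float64(-0.0392)), (np.float64(0.4459), np.float64(-0.1013)), (np.float64(0.528), np.float64(-0.1218))]
```

View pics/w4.png

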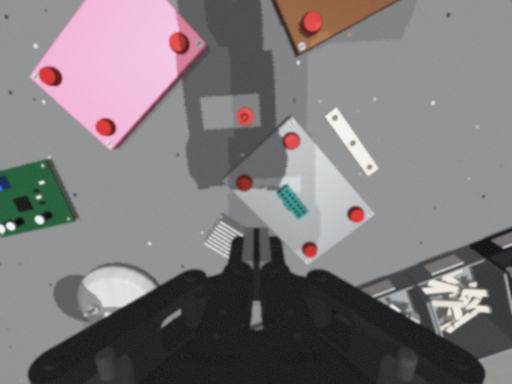

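The final wrist view shows the pressed foot at px (244,183). Its top reads 0.0359 m, against 0.0360–0.0361 for the other three, and the lid and nearby items are unmoved. Handing in.

```bash
python3 -c "
from rig import ticket; print(ticket.close_job())"
```

```text
the job is handed in; nothing more can be done
None
```

The proud foot on the gray lid is fully home. I pressed it straight down with the shut fingertips, drew back about 0.2 m above the lid, and handed the job in at about 7 s.

- **Press:** The stem resisted with 5–7 N on the way down. Force then rose to about 12 N while the tip stalled at z ≈ 0.0345 m, which is the firm stop plus the soft head's give. Sideways force reached about 4 N at the end of the press.
- **Height:** By wrist depth its top went from 0.047 m to 0.0359 m, against 0.0360–0.0361 m for the other three feet.
- **Nothing else moved:** The wrist and side views, and the top view where it could see, put the other three feet and the spare foot within about 1 mm of where they started. The lid, connector, bus bar and heat sink looked unchanged in the wrist picture, but I did not measure them separately.
- **Limits of the checks:** In the last top view the arm hid the pressed foot and one neighbour, so those two were confirmed only by the wrist and side cameras. Before the press, the top and wrist cameras disagreed by about 2 mm in y on the foot's position, within the stated calibration.

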